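# Gauge the steel pin on the bench comparator

### The arm

A 7-joint arm with a two-finger parallel gripper is mounted at the origin on a cart in front of the work surface, level with it; the furniture and walls round the work are solid. World frame = base frame: x ahead of the robot, y to its left, z up, the work surface at z = 0. Lengths are in m, angles in rad, forces in N, time in s.
With the tool pointing down it reaches from about 0.425 to 0.925 m from the base axis. Payload 6.8 kg.
Tool frame: the origin (TCP) lies between the finger pads; the fingertips stand 11 mm ahead of it and the grasp point (between the pads) lies 8 mm behind it; z points along the fingers, y is the line along which they close (so a half turn about z gives the same grasp; the last joint's range is limited). The gripper opens to 85 mm and grips with 20 to 120 N. Pads are 22 mm wide; open, the fingers measure 114 mm over their backs; the gripper's body (76 mm by 85 mm) begins 54 mm behind the grasp point. The pads swing forward as they close: fully open they stand 13 mm farther back than shut.
Start: joints at [-1.409, 0.477, 0.022, 1.555, -0.011, 1.109, -0.083], TCP at [0.18, 0.651, 0.242] pointing down, gripper open.
Joint ranges: [-2.96, 2.96], [-0.34, 2.1], [-1.41, 1.46], [0.24, 2.44], [-1.37, 4.51], [0.17, 1.92], [-2.96, 2.96]. Speed limits (rad/s): [2.39, 2.39, 3.14, 3.14, 3.14, 3.14, 3.14].

### API

Orientations are given as a rotation vector (axis times angle).
In Python, from bench import r gives the robot as it stands.
- The arm moves only by the tool send_rows, never from a script. Its argument "deltas" is a list of rows, each an object of numbers: "dx", "dy", "dz": the shift along the world's x, y, z in mm; "rx", "ry", "rz": the turn, a rotation vector about the world's x, y, z in degrees. A call has 1 to 5 rows; each row is the pose to reach, as a shift and turn from the pose commanded when the call began; what a row does not reach only later rows make up. A row lasts 1/12 s, in which the tool goes at most 41.7 mm and 7.16 degrees, less where a joint would pass 70% of its speed; a pose out of reach is approached as far as the arm can. A call with a gripper value outside its range is refused whole. "jaw" is the finger opening in mm, from 0 to 85.4, set as the call begins (left out, the last holds). The fingers move at their own pace and stop on an object; "newtons" is the grip in N (left out, the last holds). Time passes only in rows, so rows that repeat a pose let the fingers close. It gives the time, the measured TCP pose, the force, the opening and the grip force at its end, in the units of the state.
- r.get_obs(): the state, without advancing time (a new reading comes with each control period).
- r.grab_frame(name): name is "scene" or "top"; returns a dict with "frame" (420x560x3 uint8, blue, green, red), "z_map" (420x560 float32, m along the optical axis (not along the pixel's ray), 0 where there is no reading), "vertical_fov" (degrees; the focal length in pixels is half the picture's height over the tangent of half this angle, whatever the lens; pixels are square), "cx", "cy" (the principal point, pixels), "xyz" and "orientation" of the camera in the world. Camera axes: x right, y down, z forward; pixel columns grow to the right and rows downward; lengths in m; the calibration is good to about 2 mm. A picture is of the moment at which its call begins.
- r.hand_in(): hands the job in; it is judged then, once.
The state is a dict: "clock": time; "joints": joint angles; "qvel": joint speeds; "tau": joint torques, N m; "tcp_pos": TCP position; "orientation": TCP orientation; "contact_force": force on the tool from outside, world axes, zero at the start; "moment": the same for the moment, N m; "grip_width": finger opening in m; "gripper_force": force on a finger pad.
Only numpy, scipy, OpenCV 4.12 (cv2) and the standard library are available. Lean on these libraries where they do the work, as an engineer would, in place of code of your own. Each camera call takes 0.05 s, during which the arm holds its last target. There are 200 camera calls.

### The job

Measure the steel pin on the comparator: without gripping or lifting it, push its top sideways with a fingertip, as often as it takes, so that it rolls across the plate until it lies along the scribed line, with the dial gauge's foot riding on its top. When it lies still there, and not before, press the red button on the reading box fully down and let it go, to take the reading. Leave the brass pin and the other things where they are, and do not knock the gauge.

Things in the scene. Friction and masses are not known exactly. Their poses are not given: they have to be found in the camera images.
- pin_steel: the pin to measure: bright steel cylinder, 25 mm diameter, 130 mm long, 0.5 kg, loose on the plate, nearly parallel to the line, 65 to 90 mm left or right of it. Origin at the middle of its axis (42.5 mm above the bench), x along its length; y and z turn as it rolls. A fingertip pressed lightly on its top and moved sideways rolls it half as far as it goes; pushed hard from the side it jams.
- pin_brass: a second pin of the same size, yellow brass, lying on the plate on the other side of the line; it stays where it is. Origin and axes as for the steel pin.
- base_plate: comparator plate, fixed: 200 mm (its x) by 250 mm (its y), level dark stone top 30 mm above the bench, green sides. Origin under its centre on the bench; pins roll along its y. Aluminium end strips at y = -117 and +117 mm, 8 mm wide, stand 10 mm above the top. The white scribed line, 2 mm wide, runs along x at y = 0, from x = -93 to +57 mm.
- gauge_line (a point): the point on the scribed line, on the plate's top, where the middle of the measured pin belongs (x = -25 mm, y = 0 in the plate's frame); its axes are the plate's: x along the line, away from the robot, y across it.
- gauge: dial gauge on its column, fixed to the plate, same frame as the plate. Column 20 mm thick at x = +75 mm, y = 0, 205 mm tall above the bench, with a clamp knob out to y = -42 mm; dial 57 mm across facing -x, centre 128 mm above the bench, from x = +6 to +30 mm; stem and foot below it. The needle turns right as the plunger rises, to straight up (red tick) with the foot on a pin's top.
- plunger (a joint): lift of the gauge's sprung plunger, m. Its domed foot, 16 mm across, hangs over the line at x = +20 mm in the plate's frame. 0 at rest, with the foot's lowest point 22.5 mm above the plate's top; a pin rolling in meets it with its axis about 11 mm from the line and lifts it (about 0.4 N) to 0.0025 when its axis is on the line. The foot's drag keeps the pin where it is left.
- reading_box: grey box, 70 mm (its x) by 100 mm (its y) by 36 mm high, fixed to the bench to the left of the plate, with a small display on its top. Origin under its centre, on the bench. The button's black housing stands on its top at x = 0, y = -26 mm.
- take_button_top (a point): centre of the top of the round red push button, 28 mm in diameter, on the reading box; it is pressed straight down.
- take_button (a joint): travel of the red button, m: 0 up, 0.006 fully down. It is sprung (about 4 N fully down) and comes up again when let go.
- v_block_a: loose black vee block, 50x60x34 mm, on the bench to the right of the plate; stays where it is. Origin under its centre.
- bearing: loose ball bearing, 47 mm across and 14 mm high, lying flat on the bench to the right of the plate; stays where it is. Origin under its centre.
- feeler_gauge: loose grey feeler gauge, 90x20x11 mm, lying on the bench in front of the plate; stays where it is. Origin under its centre.
- oil_can_small: loose small red-brown oil can, 53x87x95 mm, standing on the bench to the right; stays where it is. Origin under its centre.

How it is judged:
On the way, in this order (a step that is already met when the one before it is completed fails the run):
1. the steel pin rolls over the plate: it has turned by a quarter turn or more (angle between pin_steel's own z axis and vertical above 1.57 rad and height (world z) of pin_steel below 0.046 m), for 0.04 s.
2. the steel pin lies still along the line, within 4 mm, and the gauge's foot rides on its top (y of pin_steel in the frame of gauge_line between -0.004 and 0.004 m and value of joint plunger between 0.0018 and 0.0032 m and linear speed of pin_steel below 0.01 m/s), for 0.2 s.
3. the red button is pressed fully down while the pin lies there (value of joint take_button above 0.0045 m and y of pin_steel in the frame of gauge_line between -0.004 and 0.004 m and value of joint plunger above 0.0018 m), for 0.05 s.
At the end, for the whole second after the job is handed in: Steel pin at rest on the plate along the line (sideways within 4 mm, lengthwise within 20 mm of the marked point, axis within 4 degrees), the foot on its top (plunger 1.8 to 3.2 mm); button up again; brass pin within 10 mm of its start (y of pin_steel in the frame of gauge_line between -0.004 and 0.004 m and x of pin_steel in the frame of gauge_line between -0.02 and 0.02 m and angle between the x axis of pin_steel and the x axis of base_plate, either way round below 0.07 rad and height (world z) of pin_steel between 0.04 and 0.046 m and value of joint plunger between 0.0018 and 0.0032 m and linear speed of pin_steel below 0.005 m/s and angular speed of pin_steel below 0.2 rad/s and value of joint take_button below 0.0015 m and distance of pin_brass from where it was at the start of the episode below 0.01 m); the robot touches nothing.
It fails at once if a pin is lifted off the plate (more than 5 mm) (height (world z) of any of pin_steel, pin_brass above 0.0475 m).
It fails at once if the button is pressed while the steel pin is not on the line under the foot (value of joint take_button above 0.003 m and (y of pin_steel in the frame of gauge_line above 0.006 m or y of pin_steel in the frame of gauge_line below -0.006 m)).
It fails at once if the gauge is knocked or its plunger is worked by hand (more than 3 N) (contact force between any of the fingers, the arm and gauge above 3 N).
It fails at once if the brass pin is disturbed (moved more than 10 mm) (distance of pin_brass from where it was at the start of the episode above 0.01 m).
It fails at once if a bystander is disturbed (moved more than 15 mm) (distance of any of v_block_a, bearing, feeler_gauge, oil_can_small from where it was at the start of the episode above 0.015 m).
It also fails if it takes over 64 s, if anything falls off the work surface, if the arm or the gripper's body presses on something with over 40 N, if the wrist force passes 120 N, or if a joint passes its speed limit or range.

## Working session

There is one attempt and no reset: what is moved stays moved. The work goes in short steps, Python scripts to look and compute and a tool call to move; the robot and the scene stay as the last step left them, time stands still between calls to the robot, and variables do not carry over. Pictures are saved under pics/ and viewed, at most 10 in all, crops included, and the job is handed in when it is done.

Besides the shell and the picture viewer there is one more tool, called after "Call:" as a command line: name --argument value ..., lists and objects as JSON in quotes. send_rows: Moves the arm, as the interface text tells. Its arguments: {"type":"object","properties":{"deltas":{"type":"array","items":{"type":"object","properties":{"dx":{"type":"number"},"dy":{"type":"number"},"dz":{"type":"number"},"rx":{"type":"number"},"ry":{"type":"number"},"rz":{"type":"number"}}}},"jaw":{"type":"number"},"newtons":{"type":"number"}},"required":["deltas"]}

```bash
mkdir -p pics; cat > h.py <<'E'
import numpy as np, cv2
from scipy.spatial.transform import Rotation as R
from bench import r
def grab(n):
    d=r.grab_frame(n); 
    h,w=d['frame'].shape[:2]; f=h/2/np.tan(np.radians(d['vertical_fov'])/2)
    o=np.array(d['orientation']); M=R.from_rotvec(o).as_matrix() if o.size==3 else (R.from_quat(o).as_matrix() if o.size==4 else o.reshape(3,3))
    v,u=np.mgrid[:h,:w]; z=d['z_map']
    P=np.stack([(u-d['cx'])/f*z,(v-d['cy'])/f*z,z],-1)@M.T+np.array(d['xyz'])
    P[z==0]=np.nan
    d.update(f=f,M=M,P=P); return d
def ray(d,u,v,h):
    k=d['M']@np.array([(u-d['cx'])/d['f'],(v-d['cy'])/d['f'],1]); c=np.array(d['xyz'])
    return c+k*(h-c[2])/k[2]
E
python3 - <<'E'
from h import *
for n in('scene','top'):
    d=grab(n); cv2.imwrite(f'pics/{n}0.png',d['frame']); print(n,d['xyz'],d['orientation'],d['vertical_fov'],d['cx'],d['cy'])
o=r.get_obs(); print({k:np.round(v,3) for k,v in o.items()})
E
```

```text
scene [-0.17097325 -0.75227334  0.85438676] [-2.16373447  0.85781524 -0.4115    ] 43.803148183696024 292.54057099347233 211.24973930419634
top [ 0.39328431 -0.09185369  1.27418147] [-2.17824842  2.2028791  -0.06051497] 49.02565845126689 283.21705200911657 214.95968059365111
{'clock': np.float64(0.1), 'joints': array([-1.409,  0.478,  0.022,  1.556, -0.012,  1.109, -0.083]), 'qvel': array([ 0.001,  0.001, -0.001, -0.002, -0.001,  0.001, -0.001]), 'tau': array([ 5.0000e-03, -5.9776e+01,  1.6140e+00, -2.8195e+01,  1.3000e-02,
        5.0000e-03, -0.0000e+00]), 'tcp_pos': array([0.18 , 0.65 , 0.241]), 'orientation': array([-4.220e-01, -3.113e+00,  3.000e-03]), 'contact_force': array([-0.313, -0.274, -0.854]), 'moment': array([ 0.018, -0.022, -0.058]), 'gripper_force': np.float64(0.0), 'grip_width': np.float64(0.085)}
```

View pics/scene0.png

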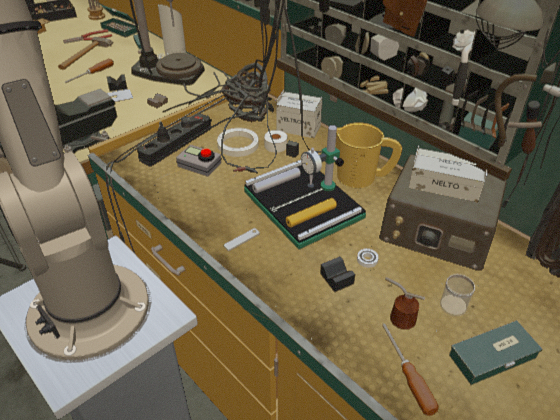

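View pics/top0.png

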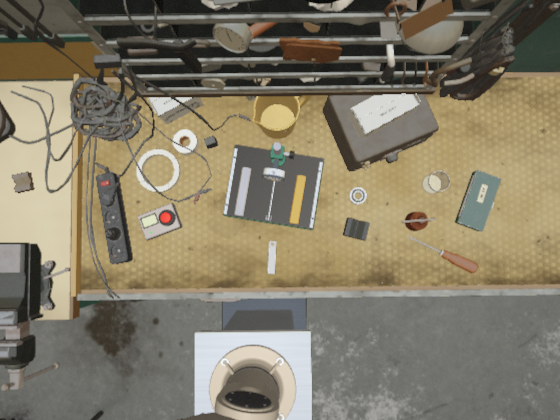

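The scene view shows the plate at about (305,195), with the steel pin at (290,178) and the brass pin at (312,212). In the top view the steel pin is at (243,192), left of the line at (271,197). The brass pin is at (298,199), the dial at (274,174) and the red button at (166,217).

```bash
python3 - <<'E'
from h import *
d=grab('top'); F=d['frame'].astype(int); P=d['P']; hsv=cv2.cvtColor(d['frame'],cv2.COLOR_BGR2HSV)
def fit(m,h,name):
    n,l,s,c=cv2.connectedComponentsWithStats(m.astype(np.uint8),connectivity=8); i=1+np.argmax(s[1:,4]); m=l==i
    v,u=np.nonzero(m); rc=cv2.minAreaRect(np.stack([u,v],1).astype(np.float32)); b=cv2.boxPoints(rc)
    W=np.array([ray(d,*p,h)[:2] for p in b]); C=W.mean(0); e=[W[1]-W[0],W[2]-W[1]]; L=[np.linalg.norm(x) for x in e]; a=e[int(L[1]>L[0])]; 
    ang=np.degrees(np.arctan2(a[1],a[0])); ang=(ang+90)%180-90
    print(name,s[i,4],'px',np.round(rc[0],1),'C',np.round(C,4),'L',np.round(L,4),'ang',round(ang,2),'z med',np.nanmedian(P[m][:,2]).round(4)); return m
H,S,V=hsv[...,0],hsv[...,1],hsv[...,2]
box=np.zeros(H.shape,bool); box[145:232,220:328]=1
Z=P[...,2]
g=box&(H>40)&(H<95)&(S>60)
pl=box&(V<75)&(S<110)
fit(pl,0.03,'plate dark')
fit(box&(Z>0.045)&(Z<.066)&(S<60)&(np.arange(560)<262)[None],.05,'steel Z')
fit(box&(V>120)&(S<60)&(np.arange(560)<258)[None]&(np.arange(560)>232)[None],.05,'steel col')
fit(box&(H>15)&(H<32)&(S>120)&(V>100)&(Z>.035),.05,'brass')
fit(box&(V>105)&(S<60)&(np.arange(420)>181)[:,None]&(np.arange(560)>263)[None]&(np.arange(560)<283)[None],.03,'line')
bt=np.zeros(H.shape,bool); bt[200:240,135:185]=1
fit(bt&((H<8)|(H>172))&(S>140)&(V>120),.05,'button')
cv2.imwrite('pics/top1.png',cv2.resize(d['frame'][140:240,130:330],None,fx=4,fy=4,interpolation=cv2.INTER_NEAREST))
# scene: button and steel
d=grab('scene');hsv=cv2.cvtColor(d['frame'],cv2.COLOR_BGR2HSV);H,S,V=[hsv[...,i] for i in range(3)];P=d['P']
b=np.zeros(H.shape,bool); b[140:170,190:225]=1
m=b&((H<8)|(H>172))&(S>140)&(V>120); print('scene button',np.nanmedian(P[m],axis=0),np.nanmax(P[m][:,2]))
E
```

```text
plate dark 18 px [291.  156.5] C [ 0.625  -0.1118] L [0.0109 0.0083] ang 89.33 z med 0.1323
steel Z 435 px [242.7 190.7] C [0.5308 0.0186] L [0.1301 0.0247] ang -9.74 z med 0.0531
steel col 486 px [242.4 191.1] C [0.5298 0.0196] L [0.1323 0.0264] ang -10.06 z med 0.0526
brass 436 px [297.3 199.1] C [ 0.5067 -0.1269] L [0.1295 0.0237] ang -10.13 z med 0.053
line 137 px [269.5 201.8] C [ 0.5019 -0.0519] L [0.1101 0.0192] ang -6.21 z med 0.0298
button 99 px [165. 217.] C [0.4626 0.2262] L [0.0267 0.0267] ang 0.18 z med 0.0575
scene button [0.46054146 0.21906976 0.05529204] 0.05994329598330561
```

View pics/top1.png

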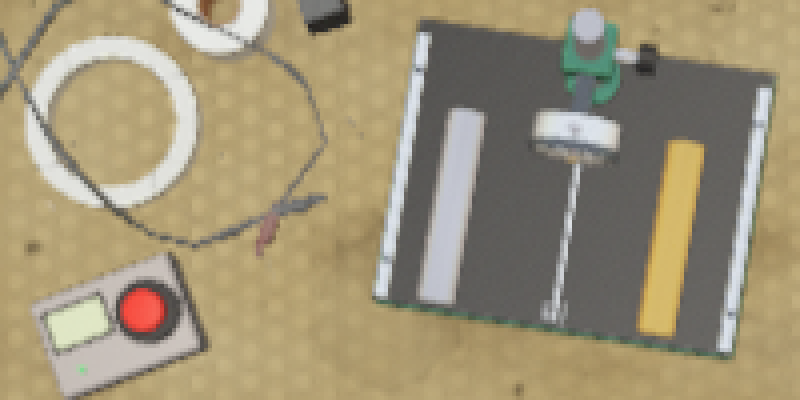

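The crop shows the white line from about (577,163) to (555,322). The end strips are at (403,165) and (746,220), and the steel pin runs from (466,110) to (436,300), nearly parallel to the line.

```bash
cat >> h.py <<'E'
def plate(d):
    F=d['frame']; V=F.min(2); out=[]
    u,v=np.meshgrid(np.arange(560),np.arange(420))
    for a,b in(((236,148),(225,214)),((322,162),(311,228))):
        t=(v-a[1])/(b[1]-a[1]); uc=a[0]+t*(b[0]-a[0])
        m=(abs(u-uc)<4)&(t>-.05)&(t<1.05)&(V>150)
        W=np.array([ray(d,x,y,.04)[:2] for x,y in zip(u[m],v[m])]); 
        vx,vy,x0,y0=cv2.fitLine(W.astype(np.float32),cv2.DIST_HUBER,0,.01,.01).ravel()
        if vx<0: vx,vy=-vx,-vy
        s=(W-[x0,y0])@[vx,vy]; mid=(s.min()+s.max())/2
        out.append((np.array([x0,y0])+mid*np.array([vx,vy]),np.arctan2(vy,vx),np.ptp(s)))
    return out
def steel(d):
    F=d['frame']; hsv=cv2.cvtColor(F,cv2.COLOR_BGR2HSV); Z=d['P'][...,2]
E
python3 - <<'E'
from h import *
d=grab('top'); o=plate(d)
for p in o: print(p)
C=(o[0][0]+o[1][0])/2; a=(o[0][1]+o[1][1])/2; print('C',C,np.degrees(a),np.linalg.norm(o[0][0]-o[1][0]), 'perp ang',np.degrees(np.arctan2(*(o[0][0]-o[1][0])[[1,0]]))-90)
ex=np.array([np.cos(a),np.sin(a)]); ey=np.array([-ex[1],ex[0]])
for n,u,v,h in(('line far',577,163,.03),('line near',555.5,322,.03),('column',588,26,.205),('dial',577,133,.13)):
    p=ray(d,130+u/4,140+v/4,h)[:2]; print(n,p,(p-C)@ex,(p-C)@ey)
for n,p in(('steel',(.5303,.0191)),('brass',(.5067,-.1269))): print(n,(np.array(p)-C)@ex,(np.array(p)-C)@ey)
print('gauge_line',C-.025*ex)
E
```

```text
(array([0.55895558, 0.05355424]), np.float32(-0.17019705), np.float64(0.18131059596148924))
(array([ 0.51966592, -0.17683094]), np.float32(-0.17137824), np.float64(0.1786583451924011))
C [ 0.53931075 -0.06163835] -9.785411 0.2337113783213497 perp ang -9.678058809392766
line far [ 0.55901421 -0.06542698] 0.020060708744177265 -0.00038473377945115006
line near [ 0.45103292 -0.04980581] -0.08900453476047793 -0.0033431891485594853
column [ 0.61645688 -0.0764055 ] 0.07853355775115145 -0.0014406625889337532
dial [ 0.56457105 -0.06774022] 0.025929862622451758 -0.0017198943086431419
steel -0.02260182874263278 0.0780322513367626
brass -0.021044523215899336 -0.06985464975576669
gauge_line [ 0.51467447 -0.05738938]
```

Call:
send_rows --deltas '[{"dx": 20,"dy": -35,"rz": 1.5},{"dx": 40,"dy": -70,"rz": 3},{"dx": 60,"dy": -105,"rz": 4.5},{"dx": 80,"dy": -140,"rz": 5.6},{"dx": 100,"dy": -175,"rz": 5.6}]' --jaw 0 --newtons 20

```text
$.deltas[0]: bad value
```

Call:
send_rows --deltas '[{"dx": 20,"dy": -35},{"dx": 40,"dy": -70},{"dx": 60,"dy": -105},{"dx": 80,"dy": -140},{"dx": 100,"dy": -175}]'

```text
$.deltas[0]: bad value
```

Call:
send_rows --deltas '[{"dx": 20,"dy": -35},{"dx": 40,"dy": -70},{"dx": 60,"dy": -105},{"dx": 80,"dy": -140},{"dx": 100,"dy": -175}]'

```text
$.deltas[0]: bad value
```

Call:
send_rows --deltas '[{"dx": 19,"dy": -32,"rx": -1.1,"ry": -6.5},{"dx": 38,"dy": -64,"rx": -2.2,"ry": -13},{"dx": 56,"dy": -97,"rx": -3.4,"ry": -19.7},{"dx": 56,"dy": -97,"rx": -3.4,"ry": -19.7},{"dx": 56,"dy": -97,"rx": -3.4,"ry": -19.7}]'

```text
$.deltas[0]: bad value
```

Call:
send_rows --deltas '[{"dx": 20,"dy": -35,"dz": 0,"rx": 0,"ry": 0,"rz": 1.5},{"dx": 40,"dy": -70,"dz": 0,"rx": 0,"ry": 0,"rz": 3},{"dx": 60,"dy": -105,"dz": 0,"rx": 0,"ry": 0,"rz": 4.5},{"dx": 80,"dy": -140,"dz": 0,"rx": 0,"ry": 0,"rz": 5.6},{"dx": 100,"dy": -175,"dz": 0,"rx": 0,"ry": 0,"rz": 5.6}]' --jaw 0 --newtons 20

```text
clock: 0.67
tcp_pos: [0.2806, 0.4738, 0.2422]
orientation: [0.268, 3.13, 0.0]
contact_force: [0.1, -0.5, -1.2]
grip_width: 0.0254
gripper_force: 0.0
```

Call:
send_rows --deltas '[{"dx": 20,"dy": -35,"dz": 0,"rx": 0,"ry": 0,"rz": 0},{"dx": 40,"dy": -70,"dz": 0,"rx": 0,"ry": 0,"rz": 0},{"dx": 60,"dy": -105,"dz": 0,"rx": 0,"ry": 0,"rz": 0},{"dx": 80,"dy": -140,"dz": 0,"rx": 0,"ry": 0,"rz": 0},{"dx": 100,"dy": -175,"dz": 0,"rx": 0,"ry": 0,"rz": 0}]'

```text
clock: 1.08
tcp_pos: [0.3805, 0.2987, 0.2425]
orientation: [0.27, 3.13, 0.001]
contact_force: [1.7, 0.7, -0.5]
grip_width: -0.0002
gripper_force: 0.0
```

Call:
send_rows --deltas '[{"dx": 20,"dy": -35,"dz": 0,"rx": 0,"ry": 0,"rz": 0},{"dx": 40,"dy": -70,"dz": 0,"rx": 0,"ry": 0,"rz": 0},{"dx": 60,"dy": -105,"dz": 0,"rx": 0,"ry": 0,"rz": 0},{"dx": 80,"dy": -140,"dz": 0,"rx": 0,"ry": 0,"rz": 0},{"dx": 100,"dy": -175,"dz": 0,"rx": 0,"ry": 0,"rz": 0}]'

```text
clock: 1.5
tcp_pos: [0.4805, 0.1238, 0.2426]
orientation: [0.27, 3.129, 0.001]
contact_force: [0.7, 0.0, 0.6]
grip_width: 0.0
gripper_force: 0.0
```

Call:
send_rows --deltas '[{"dx": 19,"dy": -32,"dz": 0,"rx": -1.1,"ry": -6.5,"rz": 0},{"dx": 38,"dy": -64,"dz": -20,"rx": -2.2,"ry": -13,"rz": 0},{"dx": 56,"dy": -97,"dz": -40,"rx": -3.4,"ry": -19.7,"rz": 0},{"dx": 56,"dy": -97,"dz": -80,"rx": -3.4,"ry": -19.7,"rz": 0},{"dx": 56,"dy": -97,"dz": -80,"rx": -3.4,"ry": -19.7,"rz": 0}]'

```text
clock: 1.92
tcp_pos: [0.5308, 0.0257, 0.156]
orientation: [0.243, 2.793, -0.05]
contact_force: [-1.8, -0.3, -0.1]
grip_width: -0.0001
gripper_force: 0.0
```

```bash
python3 - <<'E'
from h import *
o=r.get_obs(); M=R.from_rotvec(o['orientation']).as_matrix(); print(o['tcp_pos'],np.round(M,3),np.round(o['joints'],3),np.abs(o['qvel']).max())
a,b=grab('scene')['frame'][90:300,150:430],grab('top')['frame'][120:260,200:400]
cv2.imwrite('pics/c1.png',np.hstack([cv2.resize(a,(400,300)),cv2.resize(b,(400,300))]))
E
```

```text
[0.53076658 0.02571073 0.15596139] [[-0.929  0.174  0.327]
 [ 0.162  0.985 -0.063]
 [-0.333 -0.006 -0.943]] [-0.583  0.231  0.378  2.236  0.136  0.382  1.051] 0.19197583458814851
```

View pics/c1.png

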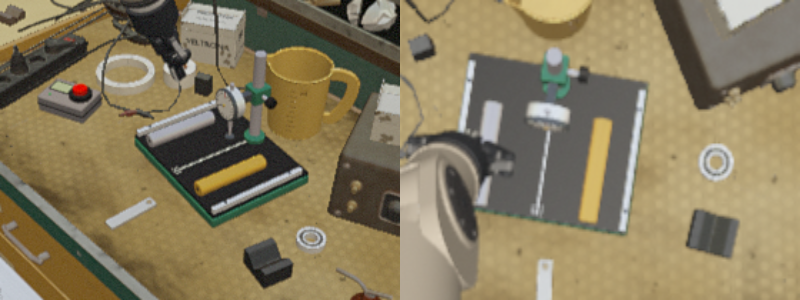

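The tool leans back over the steel pin, clear of the dial, and everything is still in place. I'm lowering it.

Call:
send_rows --deltas '[{"dx": 0,"dy": 0,"dz": -25,"rx": 0,"ry": 0,"rz": 0},{"dx": 0,"dy": 0,"dz": -50,"rx": 0,"ry": 0,"rz": 0},{"dx": 0,"dy": 0,"dz": -77,"rx": 0,"ry": 0,"rz": 0},{"dx": 0,"dy": 0,"dz": -77,"rx": 0,"ry": 0,"rz": 0},{"dx": 0,"dy": 0,"dz": -77,"rx": 0,"ry": 0,"rz": 0}]'

```text
clock: 2.43
tcp_pos: [0.5369, 0.0297, 0.0864]
orientation: [0.238, 2.783, -0.041]
contact_force: [0.2, -0.1, 0.3]
grip_width: 0.0001
gripper_force: 0.0
```

Call:
send_rows --deltas '[{"dx": 0,"dy": 0,"dz": -10,"rx": 0,"ry": 0,"rz": 0},{"dx": 0,"dy": 0,"dz": -14,"rx": 0,"ry": 0,"rz": 0},{"dx": 0,"dy": 0,"dz": -15,"rx": 0,"ry": 0,"rz": 0},{"dx": 0,"dy": 0,"dz": -15,"rx": 0,"ry": 0,"rz": 0}]'

```text
clock: 2.77
tcp_pos: [0.5382, 0.0289, 0.0732]
orientation: [0.24, 2.779, -0.041]
contact_force: [-0.6, 0.3, 0.1]
grip_width: 0.0001
gripper_force: 0.0
```

Call:
send_rows --deltas '[{"dx": 0,"dy": 0,"dz": -1,"rx": 0,"ry": 0,"rz": 0},{"dx": 0,"dy": 0,"dz": -1,"rx": 0,"ry": 0,"rz": 0}]'

```text
clock: 2.93
tcp_pos: [0.5373, 0.0288, 0.0712]
orientation: [0.24, 2.78, -0.041]
contact_force: [0.2, 0.1, 0.3]
grip_width: -0.0001
gripper_force: 0.0
```

Call:
send_rows --deltas '[{"dx": 0,"dy": 0,"dz": -1,"rx": 0,"ry": 0,"rz": 0},{"dx": 0,"dy": 0,"dz": -1,"rx": 0,"ry": 0,"rz": 0}]'

```text
clock: 3.1
tcp_pos: [0.5363, 0.0287, 0.0689]
orientation: [0.24, 2.782, -0.042]
contact_force: [0.3, 0.2, 1.4]
grip_width: 0.0002
gripper_force: 0.0
```

Call:
send_rows --deltas '[{"dx": 0,"dy": 0,"dz": -1,"rx": 0,"ry": 0,"rz": 0},{"dx": 0,"dy": 0,"dz": -1,"rx": 0,"ry": 0,"rz": 0},{"dx": 0,"dy": 0,"dz": -1,"rx": 0,"ry": 0,"rz": 0}]'

```text
clock: 3.35
tcp_pos: [0.536, 0.0286, 0.0673]
orientation: [0.24, 2.783, -0.042]
contact_force: [-0.3, 0.9, -0.1]
grip_width: -0.0002
gripper_force: 0.2
```

Call:
send_rows --deltas '[{"dx": 0,"dy": 0,"dz": -1,"rx": 0,"ry": 0,"rz": 0},{"dx": 0,"dy": 0,"dz": -1,"rx": 0,"ry": 0,"rz": 0},{"dx": 0,"dy": 0,"dz": -1,"rx": 0,"ry": 0,"rz": 0}]'

```text
clock: 3.6
tcp_pos: [0.5363, 0.0288, 0.0665]
orientation: [0.24, 2.783, -0.041]
contact_force: [-0.3, 1.2, 3.6]
grip_width: -0.0001
gripper_force: 1.8
```

Call:
send_rows --deltas '[{"dx": -0.8,"dy": -4.9,"dz": -0.3,"rx": 0,"ry": 0,"rz": 0},{"dx": -2.0,"dy": -11.8,"dz": -0.3,"rx": 0,"ry": 0,"rz": 0},{"dx": -3.2,"dy": -18.7,"dz": -0.3,"rx": 0,"ry": 0,"rz": 0},{"dx": -4.1,"dy": -23.6,"dz": -0.3,"rx": 0,"ry": 0,"rz": 0},{"dx": -4.1,"dy": -23.6,"dz": -0.3,"rx": 0,"ry": 0,"rz": 0}]'

```text
clock: 4.02
tcp_pos: [0.5322, 0.004, 0.067]
orientation: [0.242, 2.781, -0.042]
contact_force: [-4.5, 0.2, 13.1]
grip_width: -0.0
gripper_force: 6.7
```

```bash
cat >> h.py <<'E'
    # image-only: bright grey, left of line, pin height
    C=np.array([.5393,-.0616]); a=np.radians(-9.75); ex=np.array([np.cos(a),np.sin(a)]); ey=np.array([-ex[1],ex[0]])
    xy=(d['P'][...,:2]-C); X=xy@ex; Y=xy@ey
    m=(Z>.044)&(Z<.062)&(hsv[...,1]<70)&(abs(Y)<.1)&(X>-.12)&(X<.06)&(F.min(2)>70)
    n,l,s,c=cv2.connectedComponentsWithStats(m.astype(np.uint8)); i=1+np.argmax(s[1:,4]); m=l==i
    v,u=np.nonzero(m); W=np.array([(ray(d,x,y,.05)[:2]-C) for x,y in zip(u,v)]); W=np.stack([W@ex,W@ey],1)
    rc=cv2.minAreaRect((W*1000).astype(np.float32)); vx,vy=cv2.fitLine((W*1000).astype(np.float32),cv2.DIST_HUBER,0,.01,.01).ravel()[:2]
    return m.sum(),np.round(rc[0],1),np.round(rc[1],1),round(float(np.degrees(np.arctan(vy/vx))),2)
E
python3 - <<'E'
from h import *
print(steel(grab('top')),steel(grab('scene')))
E
```

```text
(np.int64(160), array([18.2, 64.5]), array([24.2, 49.6]), 1.79) (np.int64(342), array([-23.8,  61.3]), array([ 29., 134.]), -0.36)
```

Call:
send_rows --deltas '[{"dx": -0.8,"dy": -4.9,"dz": 0.8,"rx": 0,"ry": 0,"rz": 0},{"dx": -2.0,"dy": -11.8,"dz": 0.8,"rx": 0,"ry": 0,"rz": 0},{"dx": -2.7,"dy": -15.8,"dz": 0.8,"rx": 0,"ry": 0,"rz": 0},{"dx": -2.7,"dy": -15.8,"dz": 0.8,"rx": 0,"ry": 0,"rz": 0}]'

```text
clock: 4.45
tcp_pos: [0.5289, -0.0122, 0.0668]
orientation: [0.243, 2.783, -0.043]
contact_force: [1.4, -1.1, 1.3]
grip_width: -0.0
gripper_force: 0.8
```

```bash
python3 - <<'E'
from h import *
print(steel(grab('top')),steel(grab('scene')), r.get_obs()['contact_force'])
E
```

```text
(np.int64(164), array([17.6, 56.1]), array([24. , 51.4]), -4.51) (np.int64(326), array([-23.2,  51.7]), array([ 30.3, 131.9]), -0.63) [ 0.1149914  -1.25655311  1.78263545]
```

Call:
send_rows --deltas '[{"dx": 0,"dy": 0,"dz": 6,"rx": 0,"ry": 0,"rz": 0},{"dx": 3.4,"dy": 19.7,"dz": 6,"rx": 0,"ry": 0,"rz": 0},{"dx": 3.4,"dy": 19.7,"dz": 3,"rx": 0,"ry": 0,"rz": 0},{"dx": 3.4,"dy": 19.7,"dz": 0.5,"rx": 0,"ry": 0,"rz": 0},{"dx": 3.4,"dy": 19.7,"dz": 0,"rx": 0,"ry": 0,"rz": 0}]'

```text
clock: 4.97
tcp_pos: [0.5322, 0.009, 0.0661]
orientation: [0.238, 2.784, -0.042]
contact_force: [0.7, 0.2, 2.2]
grip_width: -0.0
gripper_force: 1.2
```

Call:
send_rows --deltas '[{"dx": 0,"dy": 0,"dz": -0.2,"rx": 0,"ry": 0,"rz": 0},{"dx": 0,"dy": 0,"dz": -0.2,"rx": 0,"ry": 0,"rz": 0}]'

```text
clock: 5.13
tcp_pos: [0.5323, 0.0085, 0.0664]
orientation: [0.24, 2.784, -0.042]
contact_force: [0.1, 0.8, 1.1]
grip_width: -0.0001
gripper_force: 0.8
```

Contact is light, so I'm making a 40 mm stroke.

Call:
send_rows --deltas '[{"dx": -0.8,"dy": -4.9,"dz": -0.2,"rx": 0,"ry": 0,"rz": 0},{"dx": -2.2,"dy": -12.8,"dz": -0.2,"rx": 0,"ry": 0,"rz": 0},{"dx": -3.6,"dy": -20.7,"dz": -0.2,"rx": 0,"ry": 0,"rz": 0},{"dx": -5.0,"dy": -28.6,"dz": -0.2,"rx": 0,"ry": 0,"rz": 0},{"dx": -6.2,"dy": -35.5,"dz": -0.2,"rx": 0,"ry": 0,"rz": 0}]'

```text
clock: 5.55
tcp_pos: [0.5263, -0.0277, 0.067]
orientation: [0.241, 2.782, -0.042]
contact_force: [-1.2, -0.3, 6.1]
grip_width: -0.0004
gripper_force: 2.9
```

Call:
send_rows --deltas '[{"dx": -0.6,"dy": -3.4,"dz": 0,"rx": 0,"ry": 0,"rz": 0},{"dx": -0.6,"dy": -3.4,"dz": 0,"rx": 0,"ry": 0,"rz": 0}]'

```text
clock: 5.72
tcp_pos: [0.5254, -0.0322, 0.0667]
orientation: [0.244, 2.783, -0.044]
contact_force: [-1.0, -1.0, 4.6]
grip_width: -0.0
gripper_force: 2.5
```

```bash
python3 - <<'E'
from h import *
print(steel(grab('top')),steel(grab('scene')), r.get_obs()['contact_force'])
E
```

```text
(np.int64(141), array([16.7, 34.7]), array([24.2, 53. ]), 3.21) (np.int64(355), array([-23.6,  29.2]), array([ 43.2, 132.6]), -1.37) [-1.09737051 -1.31139391  6.51534567]
```

Call:
send_rows --deltas '[{"dx": 0,"dy": 0,"dz": 6,"rx": 0,"ry": 0,"rz": 0},{"dx": 3.4,"dy": 19.7,"dz": 6,"rx": 0,"ry": 0,"rz": 0},{"dx": 3.4,"dy": 19.7,"dz": 3,"rx": 0,"ry": 0,"rz": 0},{"dx": 3.4,"dy": 19.7,"dz": 0.5,"rx": 0,"ry": 0,"rz": 0},{"dx": 3.4,"dy": 19.7,"dz": 0,"rx": 0,"ry": 0,"rz": 0}]'

```text
clock: 6.23
tcp_pos: [0.5286, -0.0103, 0.0656]
orientation: [0.239, 2.785, -0.042]
contact_force: [0.9, 0.0, 2.0]
grip_width: -0.0
gripper_force: 0.9
```

Call:
send_rows --deltas '[{"dx": -0.8,"dy": -4.9,"dz": 0,"rx": 0,"ry": 0,"rz": 0},{"dx": -2.2,"dy": -12.8,"dz": 0,"rx": 0,"ry": 0,"rz": 0},{"dx": -3.6,"dy": -20.7,"dz": 0,"rx": 0,"ry": 0,"rz": 0},{"dx": -4.6,"dy": -26.6,"dz": 0,"rx": 0,"ry": 0,"rz": 0},{"dx": -5.1,"dy": -29.5,"dz": 0,"rx": 0,"ry": 0,"rz": 0}]'

```text
clock: 6.65
tcp_pos: [0.5239, -0.0415, 0.0671]
orientation: [0.242, 2.782, -0.043]
contact_force: [-3.7, 0.5, 10.9]
grip_width: 0.0002
gripper_force: 5.6
```

```bash
python3 - <<'E'
from h import *
print(steel(grab('top')),steel(grab('scene')), r.get_obs()['contact_force'],r.get_obs()['tcp_pos'])
E
```

```text
(np.int64(92), array([ 7. , 18.6]), array([25.5, 31.5]), 35.81) (np.int64(354), array([-23.9,  16.1]), array([ 30.8, 133.3]), -1.11) [-4.72815494  0.70646666 12.26578092] [ 0.52383029 -0.04171966  0.06704595]
```

Call:
send_rows --deltas '[{"dx": 0,"dy": 0,"dz": 10,"rx": 0,"ry": 0,"rz": 0},{"dx": 5,"dy": 30,"dz": 20,"rx": 0,"ry": 0,"rz": 0},{"dx": 10,"dy": 65,"dz": 20,"rx": 0,"ry": 0,"rz": 0},{"dx": 17,"dy": 100,"dz": 20,"rx": 0,"ry": 0,"rz": 0},{"dx": 20,"dy": 120,"dz": 20,"rx": 0,"ry": 0,"rz": 0}]'

```text
clock: 7.17
tcp_pos: [0.5448, 0.0832, 0.0869]
orientation: [0.238, 2.782, -0.039]
contact_force: [0.3, 0.9, 0.6]
grip_width: 0.0002
gripper_force: 0.0
```

```bash
python3 - <<'E'
from h import *
d=grab('top');e=grab('scene');print(steel(d),steel(e),r.get_obs()['tcp_pos'])
cv2.imwrite('pics/c2.png',np.hstack([cv2.resize(d['frame'][140:240,215:335],(400,333),interpolation=2),cv2.resize(e['frame'][150:250,240:360],(400,333),interpolation=2)]))
E
```

```text
(np.int64(369), array([-32.4,  20.3]), array([ 24.7, 110. ]), 0.29) (np.int64(372), array([-23.7,  14.9]), array([ 30.3, 133.8]), 0.44) [0.54463536 0.08436637 0.08659764]
```

View pics/c2.png

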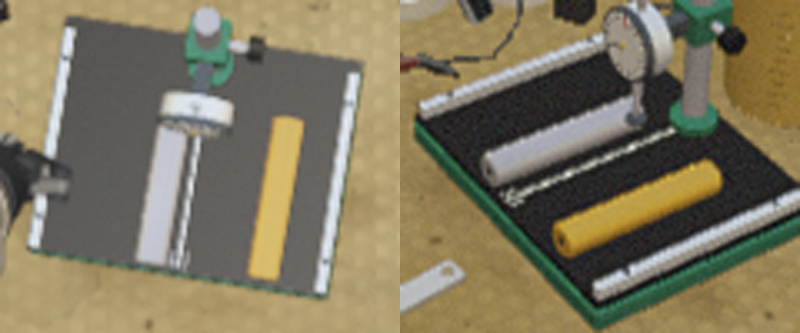

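The left half (top view) shows the pin axis at about (160,200) and the line at (188,200), still apart and parallel. The right half (scene view) shows the foot at (635,118) just beyond the pin's edge.

```bash
cat >> h.py <<'E'
def frameY(d,u,v,h):
    C=np.array([.5393,-.0616]); a=np.radians(-9.75); ex=np.array([np.cos(a),np.sin(a)]); ey=np.array([-ex[1],ex[0]])
    p=ray(d,u,v,h)[:2]-C; return np.array([p@ex,p@ey])*1000
def rows(d,ulo,uhi,vs,h,test):
    out=[]
    for v in vs:
        I=d['frame'][v,ulo:uhi].astype(float); w=test(I); 
        if w.sum()>0: out.append(frameY(d,ulo+(w*np.arange(uhi-ulo)).sum()/w.sum(),v,h))
    return np.array(out)
E
python3 - <<'E'
from h import *
d=grab('top')
# line: pixel columns near expected line
for v in range(184,220,4):
    u0=271.5+(v-192)*(-.132*1.0)
    us=np.arange(int(u0)-4,int(u0)+5); g=d['frame'][v,us].min(1).astype(float); w=np.clip(g-90,0,None)
    k=np.argmax(g); print(v,us[0],g.astype(int), frameY(d,us[k],v,.03).round(1))
e=grab('scene')
E
```

```text
184 268 [196 190 156  90 105 174 207  93  93] [11.2 -1.2]
188 268 [195 163  93  91 164 209 119  90  91] [-0.  -0.2]
192 267 [197 174 118  91 116 161 165  92  92] [-13.4  14.1]
196 266 [197 187 143  94  93 175 220  92  95] [-22.  -1.]
200 266 [196 164  94  91 154 197 119  93  93] [-33.2  -0.1]
204 265 [196 171 115  93 116 174 193  93  92] [-46.5  14.2]
208 265 [183 140  94  94 164 208  92  95  95] [-55.1  -0.9]
212 264 [193 159  90  92 155 200 140  95  94] [-66.2   0. ]
216 264 [167 127 146 135 174 194 118 144  95] [-76.9  -1.7]
```

Call:
send_rows --deltas '[{"dx": -6,"dy": -35,"dz": 0,"rx": 0,"ry": 0,"rz": 0},{"dx": -12,"dy": -75,"dz": 0,"rx": 0,"ry": 0,"rz": 0},{"dx": -18,"dy": -113,"dz": -8,"rx": 0,"ry": 0,"rz": 0},{"dx": -18,"dy": -113,"dz": -16,"rx": 0,"ry": 0,"rz": 0},{"dx": -18,"dy": -113,"dz": -18.5,"rx": 0,"ry": 0,"rz": 0}]'

```text
clock: 7.78
tcp_pos: [0.5236, -0.0395, 0.0669]
orientation: [0.254, 2.785, -0.048]
contact_force: [-8.5, 1.4, 17.5]
grip_width: -0.0002
gripper_force: 9.1
```

Call:
send_rows --deltas '[{"dx": 0,"dy": 0,"dz": -1,"rx": 0,"ry": 0,"rz": 0},{"dx": 0,"dy": 0,"dz": -1.2,"rx": 0,"ry": 0,"rz": 0},{"dx": 0,"dy": 0,"dz": -1.2,"rx": 0,"ry": 0,"rz": 0}]'

```text
clock: 8.03
tcp_pos: [0.5246, -0.0337, 0.067]
orientation: [0.241, 2.784, -0.044]
contact_force: [-8.3, 1.2, 15.0]
grip_width: 0.0001
gripper_force: 7.1
```

Call:
send_rows --deltas '[{"dx": 0,"dy": 0,"dz": 0.8,"rx": 0,"ry": 0,"rz": 0},{"dx": 0,"dy": 0,"dz": 0.9,"rx": 0,"ry": 0,"rz": 0},{"dx": 0,"dy": 0,"dz": 0.9,"rx": 0,"ry": 0,"rz": 0}]'

```text
clock: 8.28
tcp_pos: [0.5256, -0.0332, 0.0677]
orientation: [0.24, 2.784, -0.042]
contact_force: [-1.2, -0.9, 2.9]
grip_width: 0.0001
gripper_force: 1.2
```

```bash
python3 - <<'E'
from h import *
print(steel(grab('top')),steel(grab('scene')), r.get_obs()['contact_force'],r.get_obs()['tcp_pos'])
E
```

```text
(np.int64(108), array([16.6, 25.2]), array([24.6, 49.5]), 21.99) (np.int64(374), array([-24.2,  21.6]), array([ 33.7, 133.8]), -0.53) [-2.42614553 -0.26900641  2.97597003] [ 0.52563387 -0.03304954  0.06754219]
```

Call:
send_rows --deltas '[{"dx": -0.6,"dy": -3.5,"dz": 0,"rx": 0,"ry": 0,"rz": 0},{"dx": -1.5,"dy": -8.9,"dz": 0,"rx": 0,"ry": 0,"rz": 0},{"dx": -2.5,"dy": -14.8,"dz": 0.2,"rx": 0,"ry": 0,"rz": 0},{"dx": -3.2,"dy": -18.7,"dz": 0.2,"rx": 0,"ry": 0,"rz": 0},{"dx": -3.2,"dy": -18.7,"dz": 0.2,"rx": 0,"ry": 0,"rz": 0}]'

```text
clock: 8.8
tcp_pos: [0.5225, -0.0533, 0.0677]
orientation: [0.243, 2.783, -0.043]
contact_force: [-0.3, -0.3, -0.6]
grip_width: -0.0001
gripper_force: 0.0
```

```bash
python3 - <<'E'
from h import *
print(steel(grab('top')),steel(grab('scene')), r.get_obs()['contact_force'],r.get_obs()['tcp_pos'])
E
```

```text
(np.int64(91), array([ 5.2, 13.9]), array([26.7, 30. ]), -32.12) (np.int64(327), array([-23.1,  10. ]), array([ 29.8, 131.1]), -1.2) [-0.3860195   0.76673545 -0.13210178] [ 0.52287238 -0.05208575  0.06776293]
```

Call:
send_rows --deltas '[{"dx": 0,"dy": 0,"dz": 6,"rx": 0,"ry": 0,"rz": 0},{"dx": 1.7,"dy": 9.9,"dz": 6,"rx": 0,"ry": 0,"rz": 0},{"dx": 3.2,"dy": 18.7,"dz": 6,"rx": 0,"ry": 0,"rz": 0},{"dx": 3.2,"dy": 18.7,"dz": 4,"rx": 0,"ry": 0,"rz": 0},{"dx": 3.2,"dy": 18.7,"dz": 0.5,"rx": 0,"ry": 0,"rz": 0}]'

```text
clock: 9.32
tcp_pos: [0.5264, -0.0323, 0.0684]
orientation: [0.238, 2.783, -0.041]
contact_force: [-0.6, -0.2, 0.1]
grip_width: 0.0001
gripper_force: 0.0
```

Call:
send_rows --deltas '[{"dx": 0,"dy": 0,"dz": -1,"rx": 0,"ry": 0,"rz": 0},{"dx": 0,"dy": 0,"dz": -1.2,"rx": 0,"ry": 0,"rz": 0},{"dx": 0,"dy": 0,"dz": -1.2,"rx": 0,"ry": 0,"rz": 0}]'

```text
clock: 9.57
tcp_pos: [0.5259, -0.0332, 0.0669]
orientation: [0.24, 2.784, -0.042]
contact_force: [0.6, 0.6, 0.6]
grip_width: 0.0004
gripper_force: 0.3
```

```bash
python3 - <<'E'
from h import *
print(steel(grab('top')),steel(grab('scene')), r.get_obs()['contact_force'],r.get_obs()['tcp_pos'])
E
```

```text
(np.int64(101), array([ 3.2, 14.4]), array([25.8, 35.3]), 27.35) (np.int64(377), array([-24. ,  14.5]), array([ 37.8, 133. ]), -0.17) [-0.05004796  0.496409    0.51405175] [ 0.52590104 -0.0331563   0.06703458]
```

Call:
send_rows --deltas '[{"dx": -0.5,"dy": -3,"dz": -0.4,"rx": 0,"ry": 0,"rz": 0},{"dx": -1.4,"dy": -7.9,"dz": -0.4,"rx": 0,"ry": 0,"rz": 0},{"dx": -2.4,"dy": -13.8,"dz": -0.4,"rx": 0,"ry": 0,"rz": 0},{"dx": -3.4,"dy": -19.7,"dz": -0.4,"rx": 0,"ry": 0,"rz": 0},{"dx": -4.1,"dy": -23.6,"dz": -0.4,"rx": 0,"ry": 0,"rz": 0}]'

```text
clock: 10.08
tcp_pos: [0.522, -0.0574, 0.0673]
orientation: [0.241, 2.782, -0.042]
contact_force: [-2.6, 0.7, 7.1]
grip_width: -0.0
gripper_force: 3.6
```

Call:
send_rows --deltas '[{"dx": -0.3,"dy": -2,"dz": 0,"rx": 0,"ry": 0,"rz": 0},{"dx": -0.3,"dy": -2,"dz": 0,"rx": 0,"ry": 0,"rz": 0}]'

```text
clock: 10.25
tcp_pos: [0.5216, -0.0598, 0.0673]
orientation: [0.242, 2.782, -0.043]
contact_force: [-2.7, 0.6, 7.1]
grip_width: 0.0001
gripper_force: 3.8
```

```bash
python3 - <<'E'
from h import *
d=grab('top');e=grab('scene')
print(steel(d),steel(e), r.get_obs()['contact_force'],r.get_obs()['tcp_pos'])
cv2.imwrite('pics/c3.png',np.hstack([cv2.resize(d['frame'][140:240,215:335],(400,333),interpolation=2),cv2.resize(e['frame'][140:223,240:340],(400,333),interpolation=2)]))
E
```

```text
(np.int64(88), array([5.1, 0.5]), array([28.9, 25.3]), -36.63) (np.int64(354), array([-23. ,  -3.5]), array([134.5,  31.5]), -0.93) [-2.72994036  0.08154325  7.27779824] [ 0.5216105  -0.05963111  0.06725105]
```

View pics/c3.png

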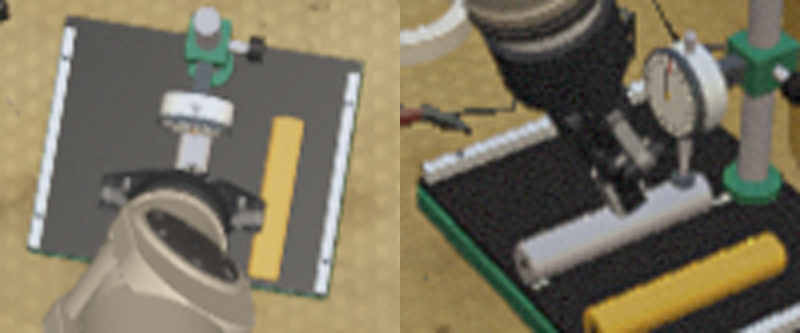

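The foot is on the pin's top at (685,178) and the needle points about straight up. The line's near end mark (540,283) sits under the pin's end. I'm lifting off and checking with a clear view.

Call:
send_rows --deltas '[{"dx": 0,"dy": 0,"dz": 1,"rx": 0,"ry": 0,"rz": 0},{"dx": 0,"dy": 0,"dz": 8,"rx": 0,"ry": 0,"rz": 0},{"dx": 3,"dy": 20,"dz": 20,"rx": 0,"ry": 0,"rz": 0},{"dx": 8,"dy": 50,"dz": 25,"rx": 0,"ry": 0,"rz": 0},{"dx": 14,"dy": 85,"dz": 30,"rx": 0,"ry": 0,"rz": 0}]'

```text
clock: 10.77
tcp_pos: [0.5353, 0.0244, 0.097]
orientation: [0.248, 2.783, -0.045]
contact_force: [1.3, -0.5, -0.7]
grip_width: -0.0002
gripper_force: 0.0
```

Call:
send_rows --deltas '[{"dx": 0,"dy": 30,"dz": 10,"rx": 0,"ry": 0,"rz": 0},{"dx": 0,"dy": 50,"dz": 20,"rx": 0,"ry": 0,"rz": 0},{"dx": 0,"dy": 50,"dz": 20,"rx": 0,"ry": 0,"rz": 0}]'

```text
clock: 11.02
tcp_pos: [0.5369, 0.0822, 0.1188]
orientation: [0.231, 2.781, -0.035]
contact_force: [0.2, -0.0, 0.0]
grip_width: 0.0002
gripper_force: 0.0
```

```bash
python3 - <<'E'
from h import *
d=grab('top');e=grab('scene')
print(steel(d),steel(e),r.get_obs()['tcp_pos'])
for v in range(188,212,4):
    g=d['frame'][v,250:290].min(1).astype(int); k=np.nonzero(g>130)[0]+250
    L,Rr=frameY(d,k.min()-.5,v,.0425),frameY(d,k.max()+.5,v,.0425); print(v,L.round(1),Rr.round(1),((L+Rr)/2)[1].round(2))
cv2.imwrite('pics/c4.png',np.hstack([cv2.resize(d['frame'][140:240,215:335],(400,333),interpolation=2),cv2.resize(e['frame'][140:223,240:340],(400,333),interpolation=2)]))
E
```

```text
(np.int64(360), array([-33.6,   0.8]), array([ 24.6, 106.9]), -0.54) (np.int64(383), array([-23.1,  -3.6]), array([134.9,  34.8]), 0.05) [0.53563986 0.07672244 0.11692675]
188 [-3.7 13.8] [  0.1 -10.1] 1.87
192 [-14.8  14.7] [-10.6 -11.8] 1.47
196 [-25.5  13. ] [-21.7 -10.9] 1.07
200 [-36.5  13.9] [-32.7  -9.9] 2.0
204 [-47.6  14.8] [-43.4 -11.6] 1.6
208 [-58.2  13.1] [-54.4 -10.7] 1.2
```

View pics/c4.png

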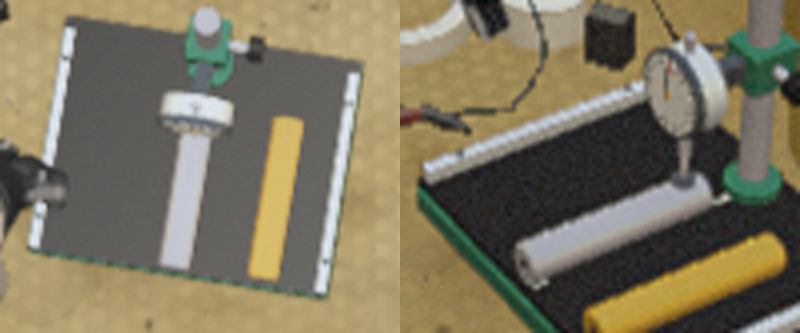

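The pin lies on the line in the top view at (185,200), about 1 mm off it. The foot is on its top at (685,180) and the needle is upright. Next is the button, with the tool set upright again.

Call:
send_rows --deltas '[{"dx": -15,"dy": 30,"dz": 4,"rx": 0.9,"ry": 5,"rz": 0},{"dx": -30,"dy": 60,"dz": 4,"rx": 1.7,"ry": 10,"rz": 0},{"dx": -46,"dy": 92,"dz": 4,"rx": 2.6,"ry": 15,"rz": 0},{"dx": -60,"dy": 122,"dz": 4,"rx": 3.4,"ry": 19.7,"rz": 0},{"dx": -74,"dy": 147,"dz": 4,"rx": 3.4,"ry": 19.7,"rz": 0}]'

```text
clock: 11.53
tcp_pos: [0.4639, 0.2226, 0.1203]
orientation: [-0.28, -3.125, -0.002]
contact_force: [1.5, 0.1, -0.3]
grip_width: -0.0003
gripper_force: 0.0
```

Call:
send_rows --deltas '[{"dx": 0,"dy": 0,"dz": 0,"rx": 0,"ry": 0,"rz": 0},{"dx": 0,"dy": 0,"dz": 0,"rx": 0,"ry": 0,"rz": 0},{"dx": 0,"dy": 0,"dz": 0,"rx": 0,"ry": 0,"rz": 0},{"dx": 0,"dy": 0,"dz": 0,"rx": 0,"ry": 0,"rz": 0}]'

```text
clock: 11.87
tcp_pos: [0.462, 0.2211, 0.1202]
orientation: [-0.274, -3.129, 0.003]
contact_force: [0.5, -0.2, -0.1]
grip_width: 0.0002
gripper_force: 0.0
```

```bash
python3 - <<'E'
from h import *
d=grab('top');e=grab('scene')
print(steel(d),steel(e),r.get_obs()['tcp_pos'])
E
```

```text
(np.int64(363), array([-33.8,   1. ]), array([ 24.2, 107.4]), -0.55) (np.int64(389), array([-23.1,  -2.2]), array([134.6,  31.8]), 0.44) [0.46203741 0.22177575 0.12045044]
```

Call:
send_rows --deltas '[{"dx": 0,"dy": 1,"dz": -20,"rx": 0,"ry": 0,"rz": 0},{"dx": 0,"dy": 1,"dz": -40,"rx": 0,"ry": 0,"rz": 0},{"dx": 0,"dy": 1,"dz": -50,"rx": 0,"ry": 0,"rz": 0},{"dx": 0,"dy": 1,"dz": -53,"rx": 0,"ry": 0,"rz": 0},{"dx": 0,"dy": 1,"dz": -53,"rx": 0,"ry": 0,"rz": 0}]'

```text
clock: 12.38
tcp_pos: [0.4613, 0.2237, 0.0672]
orientation: [-0.271, -3.128, 0.002]
contact_force: [-0.4, -0.7, 2.2]
grip_width: 0.0001
gripper_force: 0.9
```

Call:
send_rows --deltas '[{"dx": 0,"dy": 0,"dz": -1,"rx": 0,"ry": 0,"rz": 0},{"dx": 0,"dy": 0,"dz": -2,"rx": 0,"ry": 0,"rz": 0},{"dx": 0,"dy": 0,"dz": -3,"rx": 0,"ry": 0,"rz": 0},{"dx": 0,"dy": 0,"dz": -4,"rx": 0,"ry": 0,"rz": 0},{"dx": 0,"dy": 0,"dz": -4,"rx": 0,"ry": 0,"rz": 0}]'

```text
clock: 12.8
tcp_pos: [0.462, 0.2247, 0.0641]
orientation: [0.27, 3.129, 0.001]
contact_force: [-0.4, -1.3, 3.1]
grip_width: -0.0001
gripper_force: 1.7
```

Call:
send_rows --deltas '[{"dx": 0,"dy": 0,"dz": -1,"rx": 0,"ry": 0,"rz": 0},{"dx": 0,"dy": 0,"dz": -2,"rx": 0,"ry": 0,"rz": 0},{"dx": 0,"dy": 0,"dz": -2.5,"rx": 0,"ry": 0,"rz": 0},{"dx": 0,"dy": 0,"dz": -2.5,"rx": 0,"ry": 0,"rz": 0}]'

```text
clock: 13.13
tcp_pos: [0.4621, 0.2248, 0.0628]
orientation: [0.27, 3.128, -0.001]
contact_force: [-4.7, -5.2, 19.3]
grip_width: -0.0001
gripper_force: 10.1
```

Call:
send_rows --deltas '[{"dx": 0,"dy": 0,"dz": -0.7,"rx": 0,"ry": 0,"rz": 0},{"dx": 0,"dy": 0,"dz": -1.2,"rx": 0,"ry": 0,"rz": 0},{"dx": 0,"dy": 0,"dz": -1.2,"rx": 0,"ry": 0,"rz": 0},{"dx": 0,"dy": 0,"dz": -1.2,"rx": 0,"ry": 0,"rz": 0}]'

```text
clock: 13.47
tcp_pos: [0.4621, 0.2248, 0.0625]
orientation: [0.27, 3.128, -0.002]
contact_force: [-7.4, -6.2, 31.7]
grip_width: 0.0001
gripper_force: 16.0
```

Call:
send_rows --deltas '[{"dx": 0,"dy": 0,"dz": 5,"rx": 0,"ry": 0,"rz": 0},{"dx": 0,"dy": 0,"dz": 20,"rx": 0,"ry": 0,"rz": 0},{"dx": 0,"dy": 10,"dz": 50,"rx": 0,"ry": 0,"rz": 0},{"dx": -20,"dy": 40,"dz": 80,"rx": 0,"ry": 0,"rz": 0},{"dx": -40,"dy": 75,"dz": 100,"rx": 0,"ry": 0,"rz": 0}]'

```text
clock: 13.88
tcp_pos: [0.4266, 0.2926, 0.1578]
orientation: [0.278, 3.128, 0.001]
contact_force: [0.2, 1.4, 0.4]
grip_width: 0.0001
gripper_force: 0.0
```

Call:
send_rows --deltas '[{"dx": -10,"dy": 35,"dz": 10,"rx": 0,"ry": 0,"rz": 0},{"dx": -20,"dy": 70,"dz": 20,"rx": 0,"ry": 0,"rz": 0},{"dx": -20,"dy": 70,"dz": 20,"rx": 0,"ry": 0,"rz": 0},{"dx": -20,"dy": 70,"dz": 20,"rx": 0,"ry": 0,"rz": 0}]'

```text
clock: 14.22
tcp_pos: [0.4041, 0.3662, 0.1768]
orientation: [0.262, 3.13, 0.004]
contact_force: [0.2, -0.9, -0.6]
grip_width: -0.0003
gripper_force: 0.0
```

```bash
python3 - <<'E'
from h import *
d=grab('top');e=grab('scene')
print(steel(d),steel(e),r.get_obs()['tcp_pos'])
cv2.imwrite('pics/c5.png',np.hstack([cv2.resize(d['frame'][140:260,130:330],(400,240),interpolation=2),cv2.resize(e['frame'][120:240,160:360],(400,240),interpolation=2)]))
E
```

```text
(np.int64(363), array([-33.6,   1. ]), array([ 24.2, 106.9]), -0.25) (np.int64(381), array([-23.1,  -3.6]), array([134.9,  34.8]), 0.09) [0.40539596 0.362331   0.17543345]
```

View pics/c5.png

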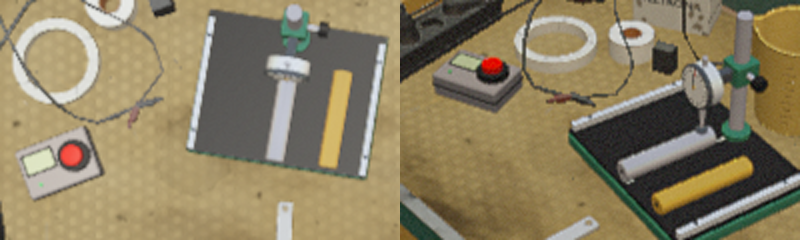

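The pin is still on the line at (282,120) with the foot on it at (702,132). The button at (70,155) is up, the brass pin hasn't moved and the robot is clear of everything.

```bash
python3 -c "
from bench import r
print(r.hand_in())"
```

```text
the job is handed in; nothing more can be done
None
```

The job is handed in: the steel pin was rolled onto the line (about 1 mm off it in the camera view), the gauge's foot rides on its top, and the red button was then pressed fully down and let go; no verdict was returned.

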